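Press the doll's house table top home

ROBOT

A 6-joint arm with a two-finger parallel gripper is mounted at the origin on the work surface. World frame = base frame: x ahead of the robot, y to its left, z up, the work surface at z = 0. Lengths are in m, angles in rad, forces in N, time in s.
With the tool pointing down it reaches from about 0.425 to 0.95 m from the base axis. Payload 3.5 kg.
Tool frame: the origin (TCP) lies between the finger pads, 19 mm behind the fingertips; this is the grasp point; z points along the fingers, y is the line along which they close (so a half turn about z gives the same grasp; the last joint's range is limited). The gripper opens to 85 mm and grips with 20 to 120 N. Pads are 22 mm wide; open, the fingers measure 114 mm over their backs; the gripper's body (76 mm by 85 mm) begins 54 mm behind the grasp point. The pads swing forward as they close: fully open they stand 13 mm farther back than shut.
Start: joints at [-1.46, 0.286, 1.577, -0, 1.279, -0.15], TCP at [0.174, -0.652, 0.25] pointing down, gripper open.
Joint ranges: [-2.77, 2.77], [-0.9, 2.22], [0.21, 2.48], [-1.53, 4.67], [0.24, 2.81], [-2.84, 2.84]. Speed limits (rad/s): [2.79, 2.79, 3.14, 3.14, 3.14, 3.14].

INTERFACE

Orientations are given as a unit quaternion [x, y, z, w].
In Python, from plant import ctrl, imaging gives the robot as it stands. The module is installed in compiled form; this text tells all that it offers.
- The arm moves only by the shell command python3 -m handwheel 'ROWS' [OPENING] [FORCE]. ROWS is JSON, one flat list of numbers, 6 for each row, row after row: the shift along the world's x, y, z in units of 150 mm (1.0 is 150 mm), then the turn, a rotation vector about the world's x, y, z in units of 90 degrees (1.0 is 90 degrees). In form: [tx, ty, tz, rx, ry, rz, tx, ty, tz, rx, ry, rz, ...]. A call has 1 to 5 rows; each row shifts and turns the commanded pose from where the row before left it; what a row does not reach is not made up. A row lasts 1/12 s, in which the tool goes at most 41.7 mm and 7.16 degrees, less where a joint would pass 70% of its speed; a pose out of reach is approached as far as the arm can. A call with a number of a shift or a turn outside -1 to 1 is refused whole. A call with a gripper value outside its range is refused whole. OPENING is the opening, from 0 (shut) to 1 (fully open), set as the call begins (- or left out, the last holds). The fingers move at their own pace and stop on an object; FORCE is the grip in N (left out, the last holds). Time passes only in rows, so rows that do not move let the fingers close. It gives the time, the measured TCP pose, the force, the opening and the grip force at its end, in the units of the state.
- ctrl.get_state(): the state, without advancing time (a new reading comes with each control period).
- imaging.read_camera(name): name is "side" or "top" or "wrist"; returns (picture, depth): 480x640x3 uint8, blue, green, red; 480x640 float32, m along the optical axis (not along the pixel's ray), 0 where there is no reading.
- imaging.get_calibration(name): a dict with "fovy" (degrees; the focal length in pixels is half the picture's height over the tangent of half this angle, whatever the lens; pixels are square), "cx", "cy" (the principal point, pixels), "R" (3x3) and "t" (3): a world point X has camera coordinates R X + t. Camera axes: x right, y down, z forward; pixel columns grow to the right and rows downward; lengths in m; the calibration is good to about 2 mm. A picture is of the moment at which its call begins: read the wrist's pose just before it. get_calibration takes no time and is no camera call; for the wrist camera it gives the pose at the moment of the call.
- ctrl.sign_off(): hands the job in; it is judged then, once.
The state is a dict: "time": time; "qpos": joint angles; "dq": joint speeds; "joint_efforts": joint torques, N m; "eef_pos": TCP position; "tcp_rot": TCP orientation; "contact_force": force on the tool from outside, world axes, zero at the start; "wrist_torque": the same for the moment, N m; "opening": opening from 0.0 (shut) to 1.0 (fully open); "finger_force": force on a finger pad.
Only numpy, scipy, OpenCV 4.12 (cv2) and the standard library are available. Lean on these libraries where they do the work, as an engineer would, in place of code of your own. Each camera call takes 0.05 s, during which the arm holds its last target. There are 200 camera calls.

TASK

The top of the little round table on the doll's house terrace has just been glued and still stands proud on its dowels. With the fingertips on the middle of it, gently press it straight down until it is fully home on its legs, keep a light pressure on it for three seconds so that the glue takes, then withdraw. Do not lift or shift the round table, and do not touch the square table, the oblong table, the armchair or the glue bottle.

Things in the scene. Friction and masses are not known exactly. Their poses are not given: they have to be found in the camera images.
- round_table: Toy table with a round top 92 mm across and 9 mm thick, the only round one of three. Brown wooden top raised on four thin dowels 6 to 8 mm above a red leg frame; upper face 65 to 67 mm above the feet, 59 mm when home. Loose, about 170 g. Origin: centre of the underside at the feet; z up. Legs at the corners of a 52 mm square about the centre: press near the middle.
- round_top_mid (a point): Centre of the upper face of the round top; moves down with it.
- round_top (a joint): Slide of that top on its dowels: 0 = raised 8 mm, grows as the top goes down, 0.008 = fully home against the frame. Starts between 0 and 0.002. Friction of about 3 N and no spring: it stays where it is left. The red frame beneath gives like a stiff spring, 1 mm for 5 N, and comes back when released.
- square_table: Toy table with a square top, 84 x 84 mm and 9 mm thick. Brown wooden top raised on four thin dowels 6 to 8 mm above a red leg frame; upper face 65 to 67 mm above the feet, 59 mm when home. Loose, about 170 g. Origin: centre of the underside at the feet; z up. To be left alone.
- square_top_mid (a point): Centre of the upper face of the square top.
- oblong_table: Toy table with an oblong top, 60 mm along its x, 110 mm along its y, 9 mm thick. Brown wooden top raised on four thin dowels 6 to 8 mm above a red leg frame; upper face 65 to 67 mm above the feet, 59 mm when home. Loose, about 170 g. Origin: centre of the underside at the feet; z up. To be left alone.
- oblong_top_mid (a point): Centre of the upper face of the oblong top.
- armchair: Toy armchair of brown wood with red bent arms, 62 mm deep, 67 mm wide, 87 mm tall, 120 g, loose on the terrace near its far edge. Origin: centre of its underside; back towards its +x. To be left alone.
- glue_bottle: White glue bottle with a black cap, 56 mm diameter, 140 mm tall, standing loose on the bench to the left of the terrace. Origin: centre of its underside. To be left alone.
- terrace: Fixed board, 380 mm (x) x 660 mm (y), stone-patterned top 25 mm above the bench, on which the tables and the armchair stand; wooden parapets to 47 mm above the bench along parts of its edge. Origin: centre of its underside.
Not all that is in view belongs to the job. Leave any green or turquoise look-alike of the round_table alone.

How it is judged:
By the outcome, as a careful person would: the job done as asked, in the order asked, and still so for the second after the job is handed in, with the robot touching nothing.
It also fails if it takes over 35 s, if anything falls off the work surface, if the arm or the gripper's body presses on something with over 40 N, if the wrist force passes 120 N, or if a joint passes its speed limit or range.

## Working session

There is one attempt and no reset: what is moved stays moved. The work goes in short steps, Python scripts to look and compute and a shell command to move; the robot and the scene stay as the last step left them, time stands still between calls to the robot, and variables do not carry over. Pictures are saved under pics/ and viewed, at most 10 in all, crops included, and the job is handed in when it is done.

```bash
mkdir -p pics
python3 - <<'E'
from plant import ctrl, imaging
import cv2,numpy as np
for n in("top","side"):
    p,d=imaging.read_camera(n); cv2.imwrite(f"pics/{n}.png",p); np.save(f"{n}_d.npy",d)
    print(n,imaging.get_calibration(n))
s=ctrl.get_state();print(s)
E
```

```text
top {'fovy': 50.986727717411014, 'cx': 320.0548758533796, 'cy': 247.0330526887193, 'R': array([[ 0.02098857, -0.9996496 ,  0.01612937],
       [-0.9815778 , -0.02366819, -0.18959126],
       [ 0.18990658, -0.01185298, -0.98173061]]), 't': array([0.01883873, 0.55207934, 1.53267612])}
side {'fovy': 56.305739868730626, 'cx': 323.156469796305, 'cy': 237.96248272102977, 'R': array([[-0.91772333, -0.3970799 ,  0.01055671],
       [-0.29623126,  0.66645476, -0.68416745],
       [ 0.26463357, -0.63100366, -0.72924856]]), 't': array([0.53361041, 0.16967763, 1.14403589])}
{'time': 0.1, 'qpos': array([-1.46004188e+00,  2.87108526e-01,  1.57798123e+00, -5.40508276e-07,
        1.27865879e+00, -1.50036468e-01]), 'dq': array([ 0.00027197, -0.00187614, -0.00349963, -0.00116818, -0.00165251,
       -0.00073055]), 'joint_efforts': array([ 6.98258973e-04, -4.07295907e+01, -2.93699813e+01, -1.42957342e-04,
        3.41643754e-03, -3.23139542e-07]), 'eef_pos': array([ 0.17398882, -0.65162495,  0.24879124]), 'tcp_rot': array([ 9.91509965e-01,  1.30026256e-01,  2.09119297e-05, -1.07774379e-03]), 'contact_force': array([-0.2891089 , -0.17525785, -0.24520961]), 'wrist_torque': array([-0.02571712,  0.00428217, -0.02628049]), 'finger_force': 0.0, 'opening': 1.0031607822762343}
```

View pics/top.png

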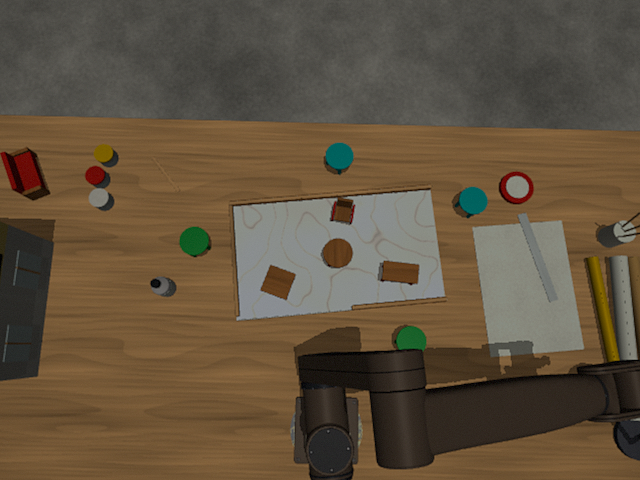

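View pics/side.png

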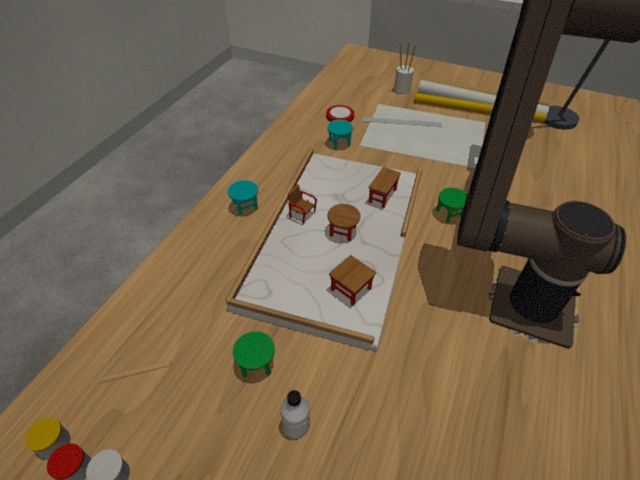

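Top view: the round table is at about (337,253), the square one at (278,282), the oblong one at (400,272) and the armchair at (343,210). In the side view the round table is at (344,215).

```bash
cat > h.py <<'E'
import numpy as np
def world(cal,d,us,vs,h=480):
    f=h/2/np.tan(np.radians(cal["fovy"]/2)); z=d[vs,us]
    c=np.stack([(us-cal["cx"])/f*z,(vs-cal["cy"])/f*z,z],1)
    return (c-cal["t"])@cal["R"]
E
python3 - <<'E'
from h import *; from plant import imaging; import cv2
for n,boxes in(("top",dict(round=(315,232,362,275),square=(255,260,302,305),oblong=(375,255,425,290),chair=(325,192,360,228))),("side",dict(round=(322,200,365,245),square=(325,252,380,305),oblong=(362,165,405,210),chair=(280,180,320,225)))):
    d=np.load(n+"_d.npy");cal=imaging.get_calibration(n)
    for k,(a,b,c,e) in boxes.items():
        u,v=np.meshgrid(np.arange(a,c),np.arange(b,e));u=u.ravel();v=v.ravel()
        w=world(cal,d,u,v); w=w[d[v,u]>0]
        zz=w[:,2]; t=w[(zz>.078)&(zz<.104)] if k!="chair" else w[zz>.05]
        if len(t): print(n,k,len(t),"med",np.median(t,0).round(4),"mid",((t.min(0)+t.max(0))/2).round(4),"min",t.min(0).round(3),"max",t.max(0).round(3),cv2.minAreaRect(t[:,:2].astype(np.float32)), "floor",np.percentile(zz,10).round(3))
E
```

```text
top round 683 med [ 0.5268 -0.0236  0.092 ] mid [ 0.527  -0.0236  0.0909] min [ 0.483 -0.067  0.08 ] max [0.571 0.02  0.102] ((0.5270538330078125, -0.023685216903686523), (0.08874833583831787, 0.08620962500572205), 0.7744123935699463) floor 0.021
top square 770 med [0.4327 0.1562 0.0915] mid [0.4332 0.157  0.0911] min [0.382 0.106 0.081] max [0.484 0.208 0.101] ((0.43305808305740356, 0.1566983163356781), (0.0842449963092804, 0.08416089415550232), 70.30204010009766) floor 0.021
top oblong 709 med [ 0.4717 -0.2159  0.0909] mid [ 0.4725 -0.216   0.0921] min [ 0.439 -0.273  0.081] max [ 0.506 -0.159  0.103] ((0.47223469614982605, -0.21640565991401672), (0.11092150211334229, 0.06042300909757614), 85.322021484375) floor 0.022
top chair 482 med [ 0.6699 -0.0392  0.0676] mid [ 0.6804 -0.0341  0.085 ] min [ 0.626 -0.087  0.05 ] max [0.734 0.019 0.12 ] ((0.6863689422607422, -0.027777228504419327), (0.10458153486251831, 0.1072954460978508), 81.12047576904297) floor 0.022
side round 661 med [ 0.5291 -0.019   0.0921] mid [ 0.5308 -0.0234  0.0882] min [ 0.486 -0.069  0.078] max [0.576 0.022 0.098] ((0.530796229839325, -0.023432638496160507), (0.09022535383701324, 0.09138227254152298), 0.3173723816871643) floor 0.024
side square 990 med [0.4352 0.1612 0.0919] mid [0.4363 0.157  0.088 ] min [0.384 0.105 0.078] max [0.489 0.209 0.098] ((0.4369208514690399, 0.15770888328552246), (0.08666442334651947, 0.08553483337163925), 70.00569915771484) floor 0.024
side oblong 517 med [ 0.4742 -0.2096  0.0916] mid [ 0.4753 -0.2156  0.0879] min [ 0.441 -0.274  0.079] max [ 0.51  -0.157  0.097] ((0.47468775510787964, -0.21493268013000488), (0.11617380380630493, 0.061924856156110764), 84.53369140625) floor 0.023
side chair 543 med [ 0.679  -0.0387  0.0744] mid [ 0.689  -0.0695  0.0821] min [ 0.63 -0.14  0.05] max [0.748 0.001 0.114] ((0.700858473777771, -0.05944569408893585), (0.08735495805740356, 0.16490669548511505), 58.289939880371094) floor 0.023
```

```bash
python3 -m handwheel '[0.05,0.09,0,0,0,0, 0.1,0.18,0,0,0,0, 0.12,0.21,0,0,0,0, 0.12,0.21,0,0,0,0, 0.12,0.21,0,0,0,0]' 0 20
python3 -m handwheel '[0.12,0.21,0,0,0,0, 0.12,0.21,0,0,0,0, 0.12,0.21,0,0,0,0, 0.12,0.21,0,0,0,0, 0.12,0.21,0,0,0,0]'
python3 -m handwheel '[0.12,0.21,0,0,0,0, 0.12,0.21,0,0,0,0, 0.12,0.21,0,0,0,0, 0.12,0.21,0,0,0,0, 0.12,0.21,0,0,0,0]'
```

```text
time: 0.52
eef_pos: [0.2509, -0.5155, 0.2492]
tcp_rot: [0.992, 0.13, -0.0, -0.001]
contact_force: [0.6, 0.2, -0.3]
opening: 0.297
finger_force: 0.0
time: 0.93
eef_pos: [0.3409, -0.3577, 0.2495]
tcp_rot: [0.992, 0.13, -0.0, -0.0]
contact_force: [0.8, -0.9, -0.4]
opening: -0.001
finger_force: 0.0
time: 1.35
eef_pos: [0.4309, -0.2003, 0.2497]
tcp_rot: [0.992, 0.13, -0.0, -0.0]
contact_force: [0.3, -0.3, 0.3]
opening: 0.001
finger_force: 0.0
```

```bash
python3 -m handwheel '[0.13,0.238,0,0,0,0, 0.13,0.238,0,0,0,0, 0.13,0.238,0,0,0,0, 0.13,0.238,0,0,0,0, 0.13,0.238,0,0,0,0]'
python3 -m handwheel '[0,0,-0.1,0,0,0, 0,0,-0.2,0,0,0, 0,0,-0.2,0,0,0, 0,0,-0.15,0,0,0, 0,0,0,0,0,0]'
python3 - <<'E'
from h import *; from plant import imaging,ctrl; import cv2
print(ctrl.get_state()["eef_pos"])
for n in("wrist","side"):
    cal=imaging.get_calibration(n); p,d=imaging.read_camera(n); cv2.imwrite(f"pics/{n}2.png",p)
    np.save(n+"2_d.npy",d)
    u,v=np.meshgrid(np.arange(640),np.arange(480));u=u.ravel();v=v.ravel()
    w=world(cal,d,u,v); r=np.hypot(w[:,0]-.528,w[:,1]+.0236)
    t=w[(d[v,u]>0)&(r<.06)&(w[:,2]>.075)&(w[:,2]<.104)]
    print(n,cal,len(t),np.median(t,0),(t.min(0)+t.max(0))/2,cv2.minEnclosingCircle(t[:,:2].astype(np.float32)))
E
```

```text
time: 1.77
eef_pos: [0.5284, -0.0215, 0.2497]
tcp_rot: [0.991, 0.13, -0.0, -0.0]
contact_force: [0.5, -0.9, -0.2]
opening: -0.003
finger_force: 0.0
time: 2.18
eef_pos: [0.524, -0.0225, 0.1464]
tcp_rot: [0.991, 0.13, -0.006, -0.002]
contact_force: [-0.9, -0.1, -1.5]
opening: 0.001
finger_force: 0.0
[ 0.5239909  -0.0224978   0.14635498]
wrist {'fovy': 65.24504512661782, 'cx': 326.875300438358, 'cy': 239.72830976843275, 'R': array([[ 0.25857204, -0.96597554, -0.0056348 ],
       [-0.92928874, -0.25033591,  0.27157757],
       [-0.26374788, -0.06498601, -0.96240006]]), 't': array([-0.1561133 ,  0.47286704,  0.4135888 ])} 21117 [ 0.54024838 -0.02024737  0.09094545] [ 0.5332258  -0.02330167  0.08827226] ((0.5317046046257019, -0.02340821921825409), 0.04598366096615791)
side {'fovy': 56.305739868730626, 'cx': 323.156469796305, 'cy': 237.96248272102977, 'R': array([[-0.91772333, -0.3970799 ,  0.01055671],
       [-0.29623126,  0.66645476, -0.68416745],
       [ 0.26463357, -0.63100366, -0.72924856]]), 't': array([0.53361041, 0.16967763, 1.14403589])} 646 [ 0.52755076 -0.0169529   0.0922142 ] [ 0.53066279 -0.02183191  0.08691749] ((0.5294862389564514, -0.022455275058746338), 0.04713534563779831)
```

View pics/wrist2.png

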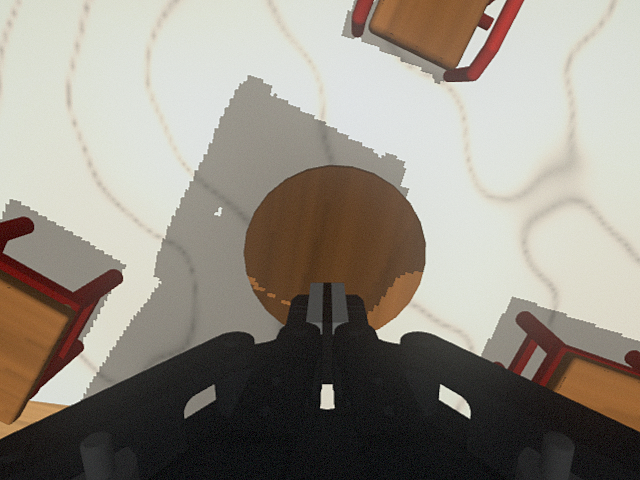

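View pics/side2.png

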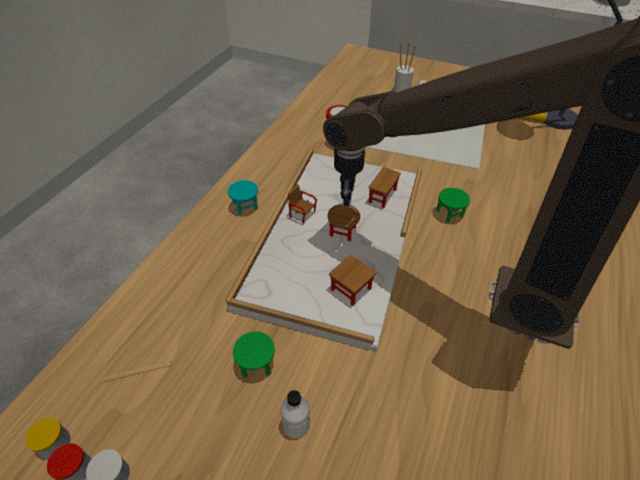

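The wrist view shows the round top centred near (335,250) with the shut fingertips above its near part, about 5 mm short of its centre. The side view agrees. I'll let the arm settle and read it again.

```bash
python3 -m handwheel '[0.02,0,0,0,0,0, 0,0,0,0,0,0, 0,0,0,0,0,0]'; python3 -c "
from plant import ctrl;s=ctrl.get_state();print(s['eef_pos'],s['qpos'],s['tcp_rot'],s['contact_force'])"
```

```text
time: 2.53
eef_pos: [0.5325, -0.0241, 0.1547]
tcp_rot: [0.992, 0.13, 0.002, 0.001]
contact_force: [0.2, 0.9, -0.8]
opening: 0.003
finger_force: 0.0
[ 0.53250096 -0.02410075  0.15471114] [-2.35681041e-01  7.34247274e-02  2.00601808e+00  3.62043137e-05
  1.05816878e+00  1.07451543e+00] [9.91522153e-01 1.29922506e-01 1.86435320e-03 6.97594171e-04] [ 0.15323125  0.86439509 -0.75245045]
```

```bash
python3 -m handwheel '[0,0,-0.04,0,0,0, 0,0,-0.06,0,0,0, 0,0,-0.06,0,0,0, 0,0,-0.04,0,0,0, 0,0,-0.02,0,0,0]'
python3 -m handwheel '[0,0,0,0,0,0, 0,0,0,0,0,0, 0,0,0,0,0,0, 0,0,0,0,0,0]'
```

```text
time: 2.95
eef_pos: [0.5299, -0.0234, 0.1175]
tcp_rot: [0.992, 0.13, -0.002, -0.001]
contact_force: [-1.3, -0.5, 0.3]
opening: -0.001
finger_force: 0.0
time: 3.28
eef_pos: [0.5315, -0.0237, 0.12]
tcp_rot: [0.992, 0.13, 0.0, 0.0]
contact_force: [0.7, -0.3, 0.8]
opening: -0.0
finger_force: 0.0
```

```bash
python3 -m handwheel '[0,0,-0.01,0,0,0, 0,0,-0.01,0,0,0, 0,0,-0.01,0,0,0, 0,0,-0.01,0,0,0, 0,0,-0.01,0,0,0]' | sed -n '1,2p;4p'
python3 -m handwheel '[0,0,0,0,0,0, 0,0,-0.006,0,0,0, 0,0,-0.006,0,0,0, 0,0,0,0,0,0]'| sed -n '1,2p;4p'
python3 -m handwheel '[0,0,-0.006,0,0,0, 0,0,-0.006,0,0,0, 0,0,0,0,0,0]'| sed -n '1,2p;4p'
```

```text
time: 3.7
eef_pos: [0.531, -0.0236, 0.1119]
contact_force: [1.4, -0.2, 0.0]
time: 4.03
eef_pos: [0.5312, -0.0237, 0.1103]
contact_force: [0.2, -0.3, 1.3]
time: 4.28
eef_pos: [0.5312, -0.0237, 0.1086]
contact_force: [-1.7, -0.5, 3.1]
```

```bash
python3 -m handwheel '[0,0,-0.006,0,0,0, 0,0,-0.006,0,0,0, 0,0,0,0,0,0]'| sed -n '1,2p;4p'
python3 -m handwheel '[0,0,-0.006,0,0,0, 0,0,-0.006,0,0,0, 0,0,0,0,0,0]'| sed -n '1,2p;4p'
python3 -m handwheel '[0,0,-0.006,0,0,0, 0,0,0,0,0,0]'| sed -n '1,2p;4p'
python3 -m handwheel '[0,0,-0.006,0,0,0, 0,0,0,0,0,0]'| sed -n '1,2p;4p'
```

```text
time: 4.53
eef_pos: [0.5312, -0.0237, 0.1066]
contact_force: [-0.7, -0.1, 2.6]
time: 4.78
eef_pos: [0.5312, -0.0237, 0.1047]
contact_force: [0.1, 0.3, 2.2]
time: 4.95
eef_pos: [0.5312, -0.0237, 0.1039]
contact_force: [-0.2, -0.4, 3.2]
time: 5.12
eef_pos: [0.5312, -0.0237, 0.103]
contact_force: [-0.0, 0.4, 2.1]
```

```bash
python3 -m handwheel '[0,0,-0.006,0,0,0, 0,0,0,0,0,0]'| sed -n '1,2p;4p'
python3 -m handwheel '[0,0,-0.006,0,0,0, 0,0,0,0,0,0]'| sed -n '1,2p;4p'
python3 -m handwheel '[0,0,0,0,0,0, 0,0,0,0,0,0]'| sed -n '1,2p;4p'
```

```text
time: 5.28
eef_pos: [0.5312, -0.0237, 0.1021]
contact_force: [-0.3, 0.2, 2.5]
time: 5.45
eef_pos: [0.5312, -0.0237, 0.1016]
contact_force: [-1.4, -0.3, 5.0]
time: 5.62
eef_pos: [0.5312, -0.0237, 0.1016]
contact_force: [-1.7, 0.7, 5.4]
```

```bash
python3 -m handwheel '[0,0,-0.005,0,0,0, 0,0,0,0,0,0, 0,0,0,0,0,0]'| sed -n '1,2p;4p'
python3 -m handwheel '[0,0,0,0,0,0, 0,0,0,0,0,0]'| sed -n '1,2p;4p'
```

```text
time: 5.87
eef_pos: [0.5312, -0.0237, 0.1011]
contact_force: [-1.7, 0.3, 6.8]
time: 6.03
eef_pos: [0.5312, -0.0237, 0.1012]
contact_force: [-1.9, 0.1, 7.5]
```

Fully home at about 7 N, so I'll hold this for more than 3 s.

```bash
H='[0,0,0,0,0,0, 0,0,0,0,0,0, 0,0,0,0,0,0, 0,0,0,0,0,0, 0,0,0,0,0,0]'
for i in 1 2 3 4 5; do python3 -m handwheel '[0,0,0,0,0,0, 0,0,0,0,0,0, 0,0,0,0,0,0, 0,0,0,0,0,0, 0,0,0,0,0,0]' | sed -n '1,2p;4p'; done
for i in 1 2 3 4; do python3 -m handwheel '[0,0,0,0,0,0, 0,0,0,0,0,0, 0,0,0,0,0,0, 0,0,0,0,0,0, 0,0,0,0,0,0]' | sed -n '1,2p;4p'; done
```

```text
time: 6.45
eef_pos: [0.5312, -0.0237, 0.1012]
contact_force: [-1.9, 0.2, 7.9]
time: 6.87
eef_pos: [0.5312, -0.0237, 0.1012]
contact_force: [-1.7, 0.6, 6.5]
time: 7.28
eef_pos: [0.5312, -0.0237, 0.1012]
contact_force: [-1.8, -0.1, 7.2]
time: 7.7
eef_pos: [0.5312, -0.0237, 0.1012]
contact_force: [-2.5, -0.3, 6.3]
time: 8.12
eef_pos: [0.5312, -0.0237, 0.1012]
contact_force: [-3.3, 1.2, 7.3]
time: 8.53
eef_pos: [0.5312, -0.0237, 0.1012]
contact_force: [-1.7, 0.5, 6.9]
time: 8.95
eef_pos: [0.5312, -0.0237, 0.1012]
contact_force: [-2.0, 0.9, 6.1]
time: 9.37
eef_pos: [0.5312, -0.0237, 0.1012]
contact_force: [-1.8, 0.6, 7.3]
time: 9.78
eef_pos: [0.5312, -0.0237, 0.1012]
contact_force: [-2.1, 0.2, 8.1]
```

Held about 3.8 s at 7 N. Now I'll withdraw straight up, slowly at first.

```bash
python3 -m handwheel '[0,0,0.005,0,0,0, 0,0,0.01,0,0,0, 0,0,0.015,0,0,0, 0,0,0.02,0,0,0, 0,0,0.03,0,0,0]'| sed -n '1,2p;4p'
python3 -m handwheel '[0,0,0.06,0,0,0, 0,0,0.1,0,0,0, 0,0,0.15,0,0,0, 0,0,0.15,0,0,0, 0,0,0.1,0,0,0]'| sed -n '1,2p;4p'
python3 -m handwheel '[0,0,0.05,0,0,0, 0,0,0,0,0,0, 0,0,0,0,0,0, 0,0,0,0,0,0, 0,0,0,0,0,0]'| sed -n '1,2p;4p'
python3 - <<'E'
from h import *; from plant import imaging,ctrl; import cv2
for n in("side","wrist"):
    cal=imaging.get_calibration(n); p,d=imaging.read_camera(n); cv2.imwrite(f"pics/{n}3.png",p)
    u,v=np.meshgrid(np.arange(640),np.arange(480));u=u.ravel();v=v.ravel()
    w=world(cal,d,u,v); r=np.hypot(w[:,0]-.530,w[:,1]+.0236); ok=d[v,u]>0
    t=w[ok&(r<.06)&(w[:,2]>.075)&(w[:,2]<.104)]; g=w[ok&(r<.12)&(r>.07)&(w[:,2]<.04)]
    print(n,len(t),np.median(t,0),cv2.minEnclosingCircle(t[:,:2].astype(np.float32)),"floor",np.median(g[:,2]))
E
```

```text
time: 10.2
eef_pos: [0.5303, -0.0235, 0.1117]
contact_force: [0.2, -0.1, -0.2]
time: 10.62
eef_pos: [0.5319, -0.0238, 0.1995]
contact_force: [-0.1, -0.4, 0.5]
time: 11.03
eef_pos: [0.5302, -0.0235, 0.2023]
contact_force: [-1.0, 0.6, -0.1]
side 655 [ 0.52922636 -0.0192195   0.08413308] ((0.5289539098739624, -0.02349170483648777), 0.04740755259990692) floor 0.025771890808779205
wrist 13432 [ 0.53574825 -0.02140962  0.08307744] ((0.5313989520072937, -0.023659074679017067), 0.04612194746732712) floor 0.024195664968783726
```

View pics/wrist3.png

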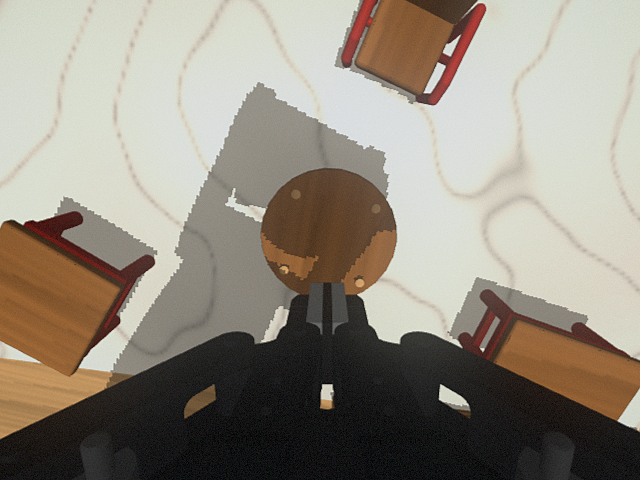

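The wrist view shows the round top near (329,232) with all four dowel ends now showing through. Its upper face is 59 mm above the terrace and its centre hasn't shifted.

```bash
python3 -c "
from plant import ctrl;print(ctrl.sign_off())"
```

```text
the job is handed in; nothing more can be done
None
```

The round table top is pressed fully home (upper face 59 mm above the terrace). I held it at about 7 N for nearly 4 s, withdrew with the table unshifted and nothing else touched, and handed the job in at about 11 s.

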